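Start the clamp spindle in the carriage's threaded boss

TASK

Slide the carriage by its handle until its threaded boss sits under the spindle and the spindle's nose sinks into the mouth. Then take the spindle's crank by its grip sleeve, turn it backward (counter-clockwise seen from above) until the thread is felt to drop, and from there forward (clockwise) one full turn so that the thread is started. Finish still holding the grip sleeve, with the crank at rest, and leave the loose things lying about alone.

Things in the scene. Friction and masses are not known exactly. Their poses are not given: they have to be found in the camera images.
- station: Fixed fixture: aluminium base plate 245 x 360 x 12 mm with two rails along its y; behind the spindle (+x) a post 115 mm high whose white arm (44 mm wide, z 90 to 115 mm) carries the spindle in a brass bush. Origin: on the spindle's vertical axis at table height; x points away from the robot (yaw up to 0.25 rad either way), y along the rails, z up.
- carriage_handle (a point): Grip point of the carriage's upright black handle, a block 16 mm thick (along the station's y) and 28 mm long (x), top 18 mm above this point, foot 34 mm below, 130 mm in front (-x) of the boss, free on both sides. The carriage, an aluminium plate with its top (deck) 58 mm above the table, slides along the station's y with about 2 N of friction and stays where it is left.
- boss_mouth (a point): Centre of the mouth of the carriage's threaded boss, level with the deck: a round hole 32 mm across with a dark rim. Inside is a coarse right-hand thread, 8 mm pitch, bore 20 mm; its top turn is an open spiral ramp ending in an 8 mm step. It starts 45 to 105 mm to the +y side of the spindle.
- spindle_tip (a point): Lowest point of the spindle's round nose. The spindle is a steel screw (core 18 mm, thread 29 mm across, right-hand, 8 mm pitch, 0.5 kg) free to turn and slide up and down in its bush. The nose rests on the deck by its weight and sinks 13 to 20 mm when the mouth comes under it; its thread then rests on the ramp.
- spindle_drop (a joint): How far the spindle has come down, m (0: nose on the deck). Turned backward it climbs the ramp, 8 mm a turn, and at the step, less than one turn from its start, drops 8 mm by its own weight; turned forward from there it runs in under the thread and goes down 8 mm a turn.
- crank_turn (a joint): Turn of crank and spindle, rad, growing clockwise seen from above (forward, screwing in) and counted on over several turns. Moves easily (about 0.05 N m). Starts anywhere from 1 to 5; the value where the thread drops is not told.
- sleeve_mid (a point): Middle of the black grip sleeve, 22 mm in diameter, 34 mm tall, upright on a steel pin at the end of the crank, 50 mm from the spindle's axis: grip it here from above. At its lowest the sleeve has the crank arm (16 mm wide) 17 mm below this point and the pin's cap 47 mm above it, and this point is 130 mm above the spindle's tip.
- lock_nut: Bystander: steel hexagon nut 30 mm across, 14 mm high, on the base plate. Origin: centre of its underside.
- dowel: Bystander: steel pin 14 mm across, 30 mm tall, upright on the base plate. Origin: centre of its underside.
- hex_driver: Bystander: screwdriver lying on the table.
- spanner: Bystander: spanner lying on the table.
- oil_bottle: Bystander: white bottle 44 mm across, 110 mm tall. Origin: centre of its underside.
- bracket: Bystander: aluminium angle bracket 60 x 50 x 56 mm.
- workpiece: Bystander: aluminium round 44 mm across, 35 mm tall. Origin: centre of its underside.
- sleeve: The same sleeve as a body; origin: centre of its underside. It spins freely on its pin and floats along it: it lies at the bottom and can be lifted 24 mm. A gripped sleeve held at one height therefore lets the spindle climb or drop freely while it is away from both ends of this play, so lift it some 9 mm after gripping and follow the thread down later.

How it is judged:
On the way, in this order (a step that is already met when the one before it is completed fails the run):
1. the boss is under the spindle and the nose has sunk into its mouth (horizontal distance between spindle_tip and boss_mouth below 0.003 m and z of spindle_tip in the frame of boss_mouth below -0.01 m), for 0.2 s.
2. turned backward until the thread dropped (horizontal distance between spindle_tip and boss_mouth below 0.003 m and value of joint crank_turn below 0.5 rad and z of spindle_tip in the frame of boss_mouth below -0.018 m), for 0.2 s.
At the end, for the whole second after the job is handed in: The spindle is in the boss (within 3 mm of its axis), turned forward 3/4 to 1 1/8 turn past the drop (crank_turn 4.7 to 7.1; it drops just below 0), its tip 25.5 to 32 mm below the mouth, the crank at rest (under 0.1 rad/s) and the fingers gripping the sleeve with more than 3 N (horizontal distance between spindle_tip and boss_mouth below 0.003 m and value of joint crank_turn between 4.7 and 7.1 rad and z of spindle_tip in the frame of boss_mouth between -0.032 and -0.0255 m and velocity of joint crank_turn between -0.1 and 0.1 rad/s and contact force between the fingers and sleeve above 3 N); the arm keeps its last pose, push and grip.
It fails at once if a bystander is disturbed (moved by more than 25 mm) (distance of any of lock_nut, dowel, hex_driver, spanner, oil_bottle, bracket, workpiece from where it was at the start of the episode above 0.025 m).
It also fails if it takes over 64 s, if anything falls off the work surface, if the arm or the gripper's body presses on something with over 40 N, if the wrist force passes 120 N, or if a joint passes its speed limit or range.

ROBOT

A 6-joint arm with a two-finger parallel gripper is mounted at the origin on the work surface. World frame = base frame: x ahead of the robot, y to its left, z up, the work surface at z = 0. Lengths are in m, angles in rad, forces in N, time in s.
With the tool pointing down it reaches from about 0.275 to 0.875 m from the base axis. Payload 12.5 kg.
Tool frame: the origin (TCP) lies between the finger pads; the fingertips stand 14 mm ahead of it and the grasp point (between the pads) lies 5 mm behind it (arm.tips_ahead is the distance from the TCP to the fingertips, in m); z points along the fingers, x is the direction in which the jaws open and shut, and the axes are right-handed (so a half turn about z gives the same grasp; the last joint's range is limited). The gripper opens to 85 mm and grips with 20 to 120 N. Pads are 22 mm wide; open, the fingers measure 114 mm over their backs; the gripper's body (76 mm by 85 mm) begins 54 mm behind the grasp point. The pads swing forward as they close: fully open they stand 13 mm farther back than shut.
Start: joints at [-1.284, 0.351, 1.652, -0, 1.139, -0.085], TCP at [0.2, -0.512, 0.218] pointing down, gripper open.
Joint ranges: [-2.75, 2.75], [-0.79, 2.1], [0.01, 2.65], [-1.57, 4.71], [0.07, 3.14], [-2.87, 2.87]. Speed limits (rad/s): [2.22, 2.22, 2.79, 3.14, 3.14, 3.14].

INTERFACE

Orientations are given as a unit quaternion [x, y, z, w].
In Python, from rig import arm, optics, workorder gives the robot as it stands. The module is installed in compiled form; this text tells all that it offers.
- The arm moves only by the tool play_rows, never from a script. Its argument "deltas" is a list of rows, each a list of 7 numbers: the shift along the world's x, y, z in m, then the turn, a rotation vector about the world's x, y, z in degrees, then the closure in counts, from 0 (fully open) to 255 (shut). A call has 1 to 20 rows; each row shifts and turns the commanded pose from where the row before left it; what a row does not reach is not made up. A row lasts 1/12 s, in which the tool goes at most 41.7 mm and 7.16 degrees, less where a joint would pass 70% of its speed; a pose out of reach is approached as far as the arm can. A call with a gripper value outside its range is refused whole. The fingers move at their own pace and stop on an object; "grip_force" is the grip in N (left out, the last holds). Time passes only in rows, so rows that do not move let the fingers close. It gives the time, the measured TCP pose, the force and the opening at its end, in the units of the state.
- arm.read_state(): the state, without advancing time (a new reading comes with each control period).
- optics.read_camera(name): name is "scene" or "top"; returns the picture (480x640x3 uint8, blue, green, red); there is no depth.
- optics.get_calibration(name): a dict with "mtx" (3x3 intrinsics, pixels), "camera_from_world" (4x4, takes a point from world to camera coordinates). Camera axes: x right, y down, z forward; pixel columns grow to the right and rows downward; lengths in m; the calibration is good to about 2 mm. A picture is of the moment at which its call begins. get_calibration takes no time and is no camera call.
- workorder.finish_job(): hands the job in, once; it reports no verdict.
The state is a dict: "clock": time; "q": joint angles; "joint_velocities": joint speeds; "joint_efforts": joint torques, N m; "ee_pos": TCP position; "ee_rot": TCP orientation; "wrist_force": force on the tool from outside, world axes, zero at the start; "ft_torque": the same for the moment, N m; "finger_gap": finger opening in m.
Only numpy, scipy, OpenCV 4.12 (cv2) and the standard library are available. Lean on these libraries where they do the work, as an engineer would, in place of code of your own. Each camera call takes 0.05 s, during which the arm holds its last target. There are 200 camera calls.

## Working session

There is one attempt and no reset: what is moved stays moved. The work goes in short steps, Python scripts to look and compute and a tool call to move; the robot and the scene stay as the last step left them, time stands still between calls to the robot, and variables do not carry over. Pictures are saved under pics/ and viewed, about 8 in all and at most 12, crops included, and the job is handed in when it is done.

Besides the shell and the picture viewer there is one more tool, called after "Request:" by a JSON object that holds its "op" and its "data", one argument or row to a line. play_rows: Moves the arm, as the interface text tells. Its arguments: {"type":"object","properties":{"deltas":{"type":"array"},"grip_force":{"type":"number"}},"required":["deltas"]}

```bash
mkdir -p pics && python3 - <<'E'
from rig import arm, optics
import cv2, numpy as np
np.set_printoptions(precision=4,suppress=True)
for n in("scene","top"):
    cv2.imwrite(f"pics/{n}0.png",optics.read_camera(n)); c=optics.get_calibration(n); print(n,c["mtx"],c["camera_from_world"])
print(arm.read_state(),arm.tips_ahead)
E
```

```text
scene [[444.3156   0.     320.4137]
 [  0.     444.3156 239.786 ]
 [  0.       0.       1.    ]] [[-0.4729  0.8809 -0.017   0.2662]
 [ 0.5495  0.2798 -0.7873 -0.1732]
 [-0.6888 -0.3817 -0.6164  1.386 ]
 [ 0.      0.      0.      1.    ]]
top [[603.2553   0.     326.9534]
 [  0.     603.2553 239.3568]
 [  0.       0.       1.    ]] [[ 0.015  -0.9998 -0.0106  0.0122]
 [-0.9897 -0.0133 -0.1424  0.5463]
 [ 0.1423  0.0127 -0.9897  1.6155]
 [ 0.      0.      0.      1.    ]]
{'clock': 0.1, 'q': array([-1.2836,  0.3512,  1.6524,  0.    ,  1.1391, -0.0846]), 'joint_velocities': array([ 0.0016, -0.0014, -0.0021, -0.0002, -0.0011, -0.0004]), 'joint_efforts': array([  0.0013, -50.6832, -29.1876,  -0.    ,   0.0026,   0.    ]), 'ee_pos': array([ 0.1997, -0.5121,  0.2172]), 'ee_rot': array([ 0.8256, -0.5642, -0.0004, -0.0003]), 'wrist_force': array([-0.1512,  0.136 ,  0.6593]), 'ft_torque': array([ 0.0288, -0.0562, -0.0086]), 'finger_gap': 0.08542947894889379} 0.014
```

View pics/scene0.png

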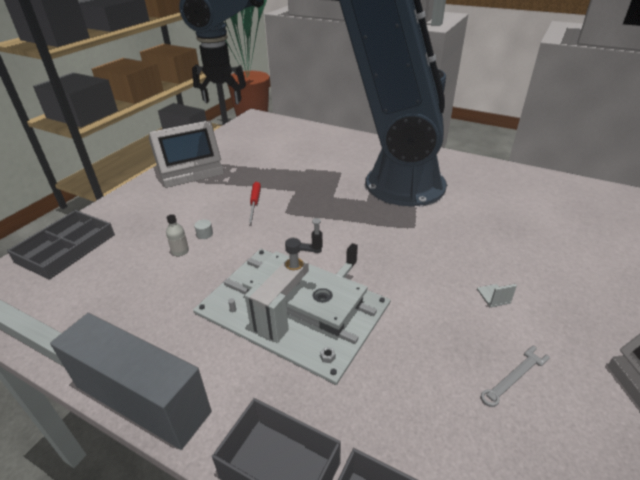

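View pics/top0.png

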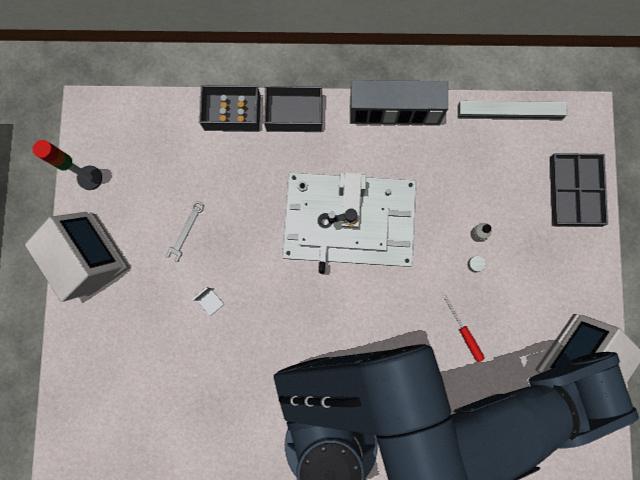

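The scene shows the station at about (295,300), handle top at (352,246), sleeve at (317,238) and mouth at (322,295). In the top view the handle is at (323,267) and the crank at (335,217). I'll enlarge both.

```bash
python3 - <<'E'
import cv2
a=cv2.imread("pics/scene0.png")[210:350,200:400]; cv2.imwrite("pics/sc.png",cv2.resize(a,None,fx=4,fy=4,interpolation=cv2.INTER_CUBIC))
a=cv2.imread("pics/top0.png")[165:280,275:425]; cv2.imwrite("pics/tc.png",cv2.resize(a,None,fx=5,fy=5,interpolation=cv2.INTER_CUBIC))
E
```

```text
(no output)
```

View pics/sc.png

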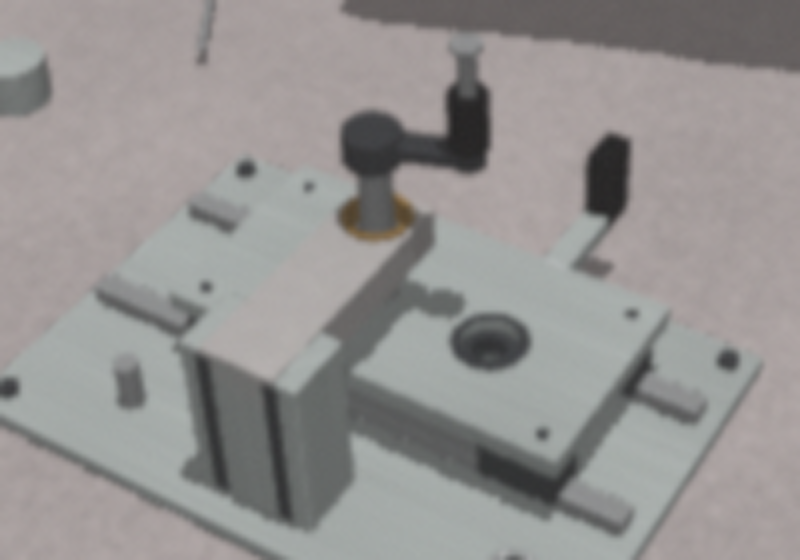

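View pics/tc.png

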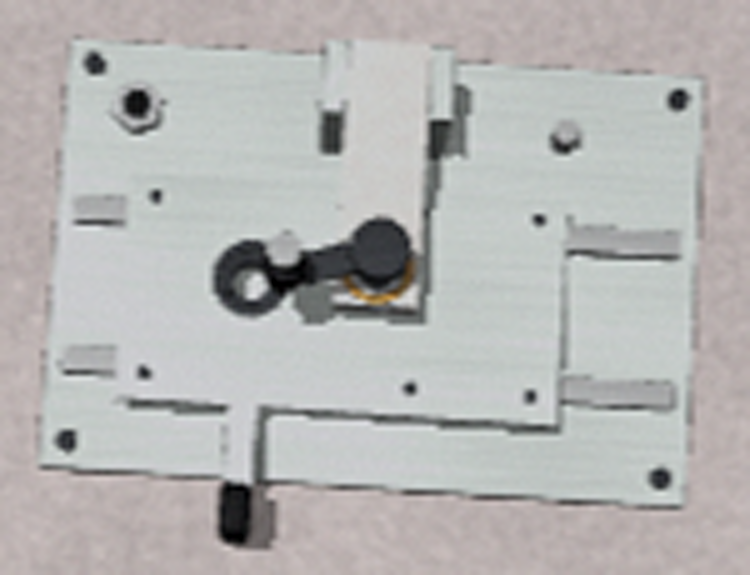

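The crops show (in crop pixels, scene/top): pin cap (465,43)/(286,247), hub (372,130)/(382,245), mouth (490,340)/(248,277), handle (612,142)/(235,500), and the plate corners.

```bash
cat > h.py <<'E'
import numpy as np
from rig import arm, optics
from scipy.optimize import least_squares
np.set_printoptions(precision=4,suppress=True)
C={n:optics.get_calibration(n) for n in("scene","top")}
def proj(n,p):
    T=C[n]["camera_from_world"]; q=C[n]["mtx"]@(T[:3,:3]@np.asarray(p)+T[:3,3]); return q[:2]/q[2]
def tri(s,t):
    r=least_squares(lambda p:np.r_[proj("scene",p)-s,proj("top",p)-t],[.5,0,.05]); return r.x,np.abs(r.fun).max()
def onz(n,px,z):
    return least_squares(lambda p:proj(n,[p[0],p[1],z])-px,[.5,0]).x
def S(x,y): return np.array([200+(x+.5)/4-.5,210+(y+.5)/4-.5])
def Tp(x,y): return np.array([275+(x+.5)/5-.5,165+(y+.5)/5-.5])
E
python3 - <<'E'
from h import *
for k,s,t in [("cap",(465,43),(286,247)),("hub",(372,132),(382,245)),("mouth",(490,340),(248,277)),("handtop",(612,142),(235,502)),("bush",(376,217),(378,275))]:
    print(k,*tri(S(*s),Tp(*t)))
cs=[onz("top",Tp(*p),.012) for p in [(42,467),(685,505),(707,77),(74,40)]]
print(cs, [np.linalg.norm(cs[i]-cs[i-1]) for i in range(4)])
d=cs[0]-cs[1]; print("yaw front",np.arctan2(-d[0],d[1])); d=cs[3]-cs[2]; print("yaw back",np.arctan2(-d[0],d[1]))
print("handle top z=.09?",onz("top",Tp(235,502),.1),"bush z115", onz("scene",S(376,217),.115),onz("top",Tp(378,272),.115),"mouth .058",onz("scene",S(490,340),.058),onz("top",Tp(248,277),.058))
E
```

```text
cap [0.5811 0.0055 0.234 ] 0.490197615733166
hub [ 0.5941 -0.0423  0.1723] 0.2688611727884336
mouth [0.5973 0.0255 0.0604] 0.9158912871858433
handtop [0.4687 0.0324 0.1035] 0.09649703945927968
bush [ 0.5905 -0.0442  0.1124] 1.0835998552875594
[array([0.496 , 0.1417]), array([ 0.4798, -0.215 ]), array([ 0.7227, -0.2286]), array([0.7397, 0.1297])] [np.float64(0.2440372202681921), np.float64(0.35698821462532426), np.float64(0.24328757629790512), np.float64(0.358657090900381)]
yaw front -0.045490318296564726
yaw back -0.04761331380537661
handle top z=.09? [0.4691 0.0323] bush z115 [ 0.5937 -0.0444] [ 0.59   -0.0412] mouth .058 [0.5958 0.0229] [0.5965 0.0281]
```

Spindle axis is near (0.592,-0.043), mouth (0.597,0.026), handle (0.468,0.032) with its top at about z=0.104, and station yaw is -0.047. Cap height and hub height agree with the text. I'll go above the handle with the jaws along the station's y.

Request:
{"op": "play_rows", "data": {
  "deltas": [
    [0.0149,0.0303,0.002,0,0,-1.333,0],
    [0.0149,0.0303,0.002,0,0,-1.333,0],
    [0.0149,0.0303,0.002,0,0,-1.333,0],
    [0.0149,0.0303,0.002,0,0,-1.333,0],
    [0.0149,0.0303,0.002,0,0,-1.333,0],
    [0.0149,0.0303,0.002,0,0,-1.333,0],
    [0.0149,0.0303,0.002,0,0,-1.333,0],
    [0.0149,0.0303,0.002,0,0,-1.333,0],
    [0.0149,0.0303,0.002,0,0,-1.333,0],
    [0.0149,0.0303,0.002,0,0,-1.333,0],
    [0.0149,0.0303,0.002,0,0,-1.333,0],
    [0.0149,0.0303,0.002,0,0,-1.333,0],
    [0.0149,0.0303,0.002,0,0,-1.333,0],
    [0.0149,0.0303,0.002,0,0,-1.333,0],
    [0.0149,0.0303,0.002,0,0,-1.333,0],
    [0.0149,0.0303,0.002,0,0,-1.333,0],
    [0.0149,0.0303,0.002,0,0,-1.333,0],
    [0.0149,0.0303,0.002,0,0,-1.333,0],
    [0,0,0,0,0,0,0]
  ],
  "grip_force": 30
}}

```text
clock: 1.68
ee_pos: [0.4696, 0.0369, 0.2538]
ee_rot: [-0.691, 0.723, 0.0, 0.001]
wrist_force: [0.6, -0.3, -1.2]
finger_gap: 0.0854
```

Request:
{"op": "play_rows", "data": {
  "deltas": [
    [0,-0.0004,-0.0169,0,0,0,0],
    [0,-0.0004,-0.0169,0,0,0,0],
    [0,-0.0004,-0.0169,0,0,0,0],
    [0,-0.0004,-0.0169,0,0,0,0],
    [0,-0.0004,-0.0169,0,0,0,0],
    [0,-0.0004,-0.0169,0,0,0,0],
    [0,-0.0004,-0.0169,0,0,0,0],
    [0,-0.0004,-0.0169,0,0,0,0],
    [0,-0.0004,-0.0169,0,0,0,0],
    [0,-0.0004,-0.0169,0,0,0,0],
    [0,0,0,0,0,0,120],
    [0,0,0,0,0,0,190],
    [0,0,0,0,0,0,255],
    [0,0,0,0,0,0,255],
    [0,0,0,0,0,0,255],
    [0,0,0,0,0,0,255]
  ]
}}

```text
clock: 3.02
ee_pos: [0.4683, 0.029, 0.0853]
ee_rot: [-0.69, 0.723, -0.0, 0.0]
wrist_force: [-0.1, 0.5, -1.1]
finger_gap: 0.0123
```

Request:
{"op": "play_rows", "data": {
  "deltas": [
    [0,0,0,0,0,0,255],
    [0,0,0,0,0,0,255],
    [0,0,0,0,0,0,255]
  ]
}}

```text
clock: 3.27
ee_pos: [0.4681, 0.029, 0.0848]
ee_rot: [-0.69, 0.724, -0.0, 0.0]
wrist_force: [0.3, -0.7, -0.1]
finger_gap: 0.0
```

```bash
python3 - <<'E'
from h import *
import cv2
a=optics.read_camera("scene")[190:340,220:420]; cv2.imwrite("pics/sc2.png",cv2.resize(a,None,fx=4,fy=4,interpolation=cv2.INTER_CUBIC))
s=arm.read_state(); print(s["finger_gap"],s["wrist_force"],s["ee_pos"])
E
```

```text
0.00013591466992451872 [-0.731   0.5414  0.1454] [0.4681 0.029  0.0848]
```

View pics/sc2.png

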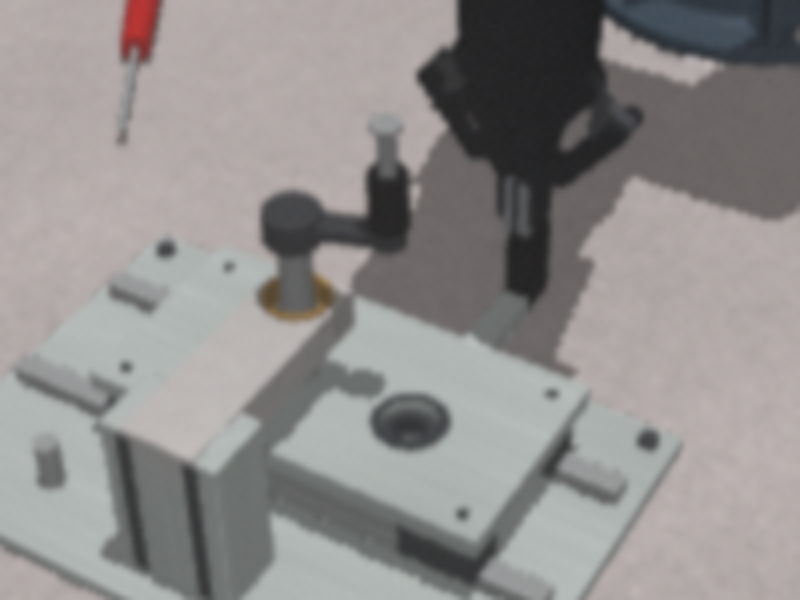

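```bash
python3 - <<'E'
from h import *
import cv2
f=lambda p:(proj("scene",p)-[220,190]+.5)*4-.5
for p in [(.468,.029,.071),(.468,.029,.085),(.468,.0325,.1035),(.468,.0325,.0515),(.481,.0325,.1035),(.454,.0325,.1035)]: print(p,f(p), proj("top",p))
a=optics.read_camera("top")[215:290,280:380]; cv2.imwrite("pics/t3.png",cv2.resize(a,None,fx=8,fy=8,interpolation=cv2.INTER_CUBIC))
E
```

```text
(0.468, 0.029, 0.071) [525.074  264.3339] [323.0199 266.5245]
(0.468, 0.029, 0.085) [525.7032 245.2982] [322.9297 266.0074]
(0.468, 0.0325, 0.1035) [532.2681 221.4225] [321.472  265.2916]
(0.468, 0.0325, 0.0515) [529.749  292.1364] [321.8493 267.2122]
(0.481, 0.0325, 0.1035) [522.2825 234.5875] [321.5527 260.3547]
(0.454, 0.0325, 0.1035) [542.8213 207.5093] [321.3849 270.6213]
```

View pics/t3.png

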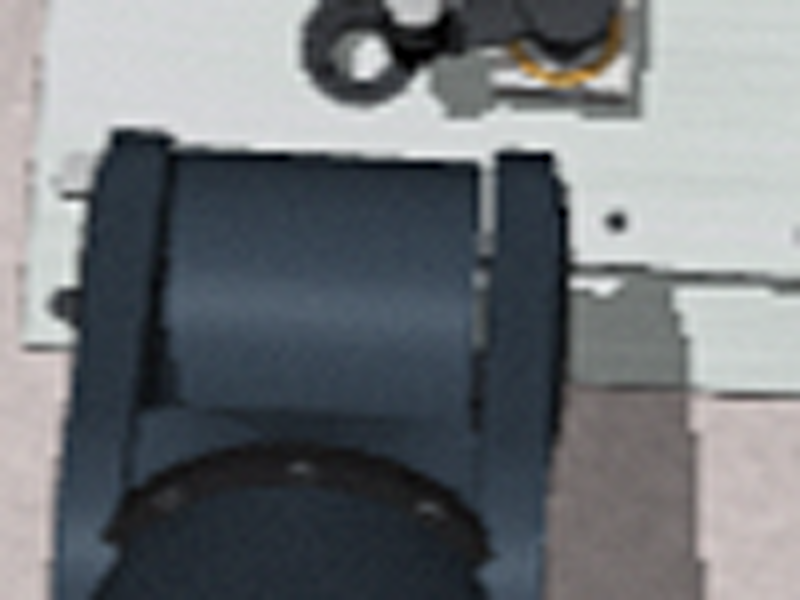

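The view shows the closed jaws at the handle, but the gap reads 0, so the grip is unclear and the top view is covered by the wrist. I'll move 10 mm along -y and see whether the carriage follows.

Request:
{"op": "play_rows", "data": {
  "deltas": [
    [-0.0001,-0.002,0,0,0,0,255],
    [-0.0001,-0.002,0,0,0,0,255],
    [-0.0001,-0.002,0,0,0,0,255],
    [-0.0001,-0.002,0,0,0,0,255],
    [-0.0001,-0.002,0,0,0,0,255],
    [0,0,0,0,0,0,255]
  ]
}}

```text
clock: 3.87
ee_pos: [0.4675, 0.0186, 0.0847]
ee_rot: [-0.69, 0.724, 0.0, -0.0]
wrist_force: [-0.2, 0.5, -0.6]
finger_gap: 0.0003
```

```bash
cat >> h.py <<'E'
import cv2
ref=cv2.imread("pics/scene0.png")
def match(im,x0,y0,x1,y1,m=30):   # shift of a patch of the first scene picture
    r=cv2.matchTemplate(im[y0-m:y1+m,x0-m:x1+m],ref[y0:y1,x0:x1],cv2.TM_CCOEFF_NORMED)
    _,v,_,l=cv2.minMaxLoc(r); return l[0]-m,l[1]-m,round(v,3)
E
python3 - <<'E'
from h import *
im=optics.read_camera("scene"); cv2.imwrite("pics/m1.png",im)
print("mouth shift",match(im,308,284,338,308),"handle", match(im,344,240,362,268))
print(proj("scene",(.597,.0255,.058)),proj("scene",(.597,.0155,.058)))
s=arm.read_state(); print(s["finger_gap"],s["wrist_force"],s["ee_pos"])
E
```

```text
mouth shift (0, 0, 1.0) handle (0, 0, 0.861)
[322.9632 295.3867] [318.758 293.827]
9.060951765640949e-05 [-0.0256  1.0632 -0.1746] [0.4675 0.0188 0.0847]
```

```bash
python3 - <<'E'
import cv2
a=cv2.imread("pics/m1.png")[205:280,305:385]; cv2.imwrite("pics/m1c.png",cv2.resize(a,None,fx=8,fy=8,interpolation=cv2.INTER_CUBIC))
E
```

```text
(no output)
```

View pics/m1c.png

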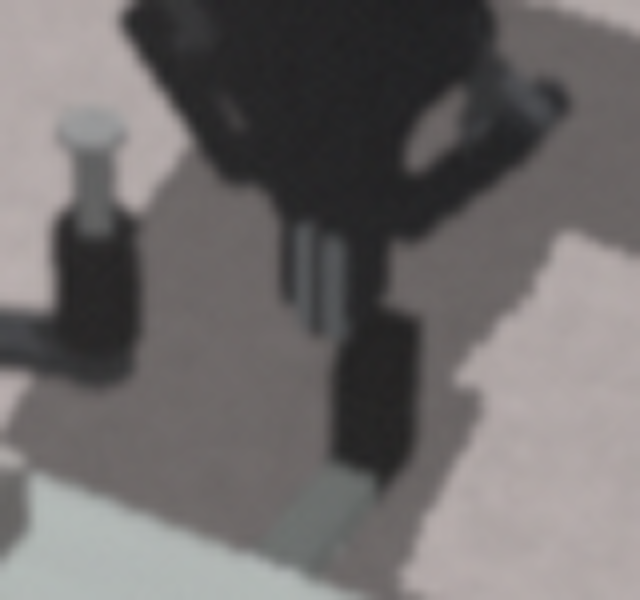

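```bash
python3 - <<'E'
from h import *
f=lambda x,y:np.array([305+(x+.5)/8-.5,205+(y+.5)/8-.5])
for z in(.05,.071,.085,.1): print(z,"tip",onz("scene",f(322,336),z))
for z in(.085,.095,.1035,.112): print(z,"handle top centre",onz("scene",f(378,318),z), onz("top",Tp(235,502),z), onz("top",Tp(235,510),z))
print(proj("scene",(.4675,.0188,.071)),f(322,336))
E
```

```text
0.05 tip [ 0.4209 -0.0086]
0.071 tip [0.4445 0.0024]
0.085 tip [0.4602 0.0097]
0.1 tip [0.4771 0.0175]
0.085 handle top centre [0.4455 0.0204] [0.4706 0.0326] [0.4664 0.0325]
0.095 handle top centre [0.457  0.0255] [0.4696 0.0324] [0.4654 0.0323]
0.1035 handle top centre [0.4667 0.0298] [0.4688 0.0322] [0.4646 0.0321]
0.112 handle top centre [0.4765 0.0341] [0.4679 0.032 ] [0.4637 0.0319]
[346.9286 254.2696] [344.8125 246.5625]
```

```bash
python3 - <<'E'
from h import *
u=np.array([.363,-.932,0])
for z in(.203,.216,.23,.245):
  print(z,[proj("scene",np.array([.1997,-.5121,z])+s*.048*u) for s in(-1,1)])
a=cv2.imread("pics/scene0.png")[50:120,180:260]; cv2.imwrite("pics/g0.png",cv2.resize(a,None,fx=8,fy=8,interpolation=cv2.INTER_CUBIC))
E
```

```text
0.203 [array([240.87  , 116.7898]), array([209.4938, 115.7568])]
0.216 [array([240.3067, 112.5522]), array([208.7437, 111.5455])]
0.23 [array([239.6922, 107.93  ]), array([207.9256, 106.9526])]
0.245 [array([239.0248, 102.909 ]), array([207.0371, 101.9638])]
```

View pics/g0.png

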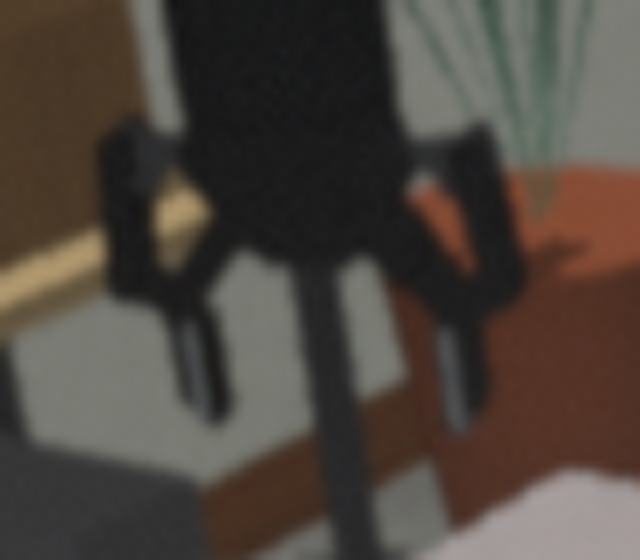

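The picture shows the open fingertips at (205.6,103) and (237.4,103.6), which puts them at z≈0.243. Both views therefore put the tips about 27 mm higher than the reported TCP and the 14 mm figure imply, so the jaws shut just above the handle. From here I'll trust the pictures (tips ≈ ee_z + 0.014 when shut) and grasp 25 mm lower.

Request:
{"op": "play_rows", "data": {
  "deltas": [
    [0,0,0.02,0,0,0,255],
    [0,0,0.02,0,0,0,0],
    [0,0.004,0,0,0,0,0],
    [0,0.0045,0,0,0,0,0],
    [0,0.0045,0,0,0,0,0],
    [0,0,0,0,0,0,0],
    [0,0,-0.01,0,0,0,0],
    [0,0,-0.011,0,0,0,0],
    [0,0,-0.011,0,0,0,0],
    [0,0,-0.011,0,0,0,0],
    [0,0,-0.011,0,0,0,0],
    [0,0,-0.011,0,0,0,0],
    [0,0,0,0,0,0,255],
    [0,0,0,0,0,0,255],
    [0,0,0,0,0,0,255],
    [0,0,0,0,0,0,255],
    [0,0,0,0,0,0,255],
    [0,0,0,0,0,0,255],
    [0,0,0,0,0,0,255],
    [0,0,0,0,0,0,255]
  ]
}}

```text
clock: 5.58
ee_pos: [0.4677, 0.032, 0.0602]
ee_rot: [-0.69, 0.724, -0.0, 0.0]
wrist_force: [-0.6, -0.3, 6.4]
finger_gap: 0.0155
```

Gripped (15.5 mm gap). I'll slide about 58 mm toward -y.

Request:
{"op": "play_rows", "data": {
  "deltas": [
    [-0.0001,-0.002,0,0,0,0,255],
    [-0.0002,-0.004,0,0,0,0,255],
    [-0.0002,-0.004,0,0,0,0,255],
    [-0.0002,-0.004,0,0,0,0,255],
    [-0.0002,-0.004,0,0,0,0,255],
    [-0.0002,-0.004,0,0,0,0,255],
    [-0.0002,-0.004,0,0,0,0,255],
    [-0.0002,-0.004,0,0,0,0,255],
    [-0.0002,-0.004,0,0,0,0,255],
    [-0.0002,-0.004,0,0,0,0,255],
    [-0.0002,-0.004,0,0,0,0,255],
    [-0.0002,-0.004,0,0,0,0,255],
    [-0.0002,-0.004,0,0,0,0,255],
    [-0.0002,-0.004,0,0,0,0,255],
    [-0.0001,-0.002,0,0,0,0,255],
    [0,0,0,0,0,0,255]
  ]
}}

```text
clock: 6.92
ee_pos: [0.465, -0.0248, 0.0602]
ee_rot: [-0.69, 0.723, -0.001, -0.0]
wrist_force: [-2.7, -7.3, 6.3]
finger_gap: 0.0155
```

```bash
python3 - <<'E'
from h import *
im=optics.read_camera("scene"); cv2.imwrite("pics/m2.png",im)
print("handle", match(im,344,240,362,268),"cap",match(im,310,215,325,248,12))
print("exp handle",proj("scene",(.465,-.024,.09))-proj("scene",(.468,.032,.09)))
s=arm.read_state(); print(s["finger_gap"],s["wrist_force"],s["ee_pos"])
E
```

```text
handle (-21, -8, 0.419) cap (-1, 3, 0.515)
exp handle [-21.6179  -7.7742]
0.015166134775597112 [-2.9878 -7.4526  5.3712] [ 0.465  -0.0249  0.0602]
```

Request:
{"op": "play_rows", "data": {
  "deltas": [
    [0,-0.0005,0,0,0,0,255],
    [0,-0.0005,0,0,0,0,255],
    [0,-0.0005,0,0,0,0,255],
    [0,-0.0005,0,0,0,0,255],
    [0,0,0,0,0,0,255]
  ]
}}

```text
clock: 7.38
ee_pos: [0.4649, -0.0263, 0.0602]
ee_rot: [-0.69, 0.724, -0.0, 0.0]
wrist_force: [-2.2, -4.6, 5.9]
finger_gap: 0.0156
```

```bash
python3 - <<'E'
from h import *
im=optics.read_camera("scene"); cv2.imwrite("pics/m3.png",im)
a=im[195:315,220:380]; cv2.imwrite("pics/m3c.png",cv2.resize(a,None,fx=5,fy=5,interpolation=cv2.INTER_CUBIC))
s=arm.read_state(); print(s["finger_gap"],s["wrist_force"],s["ee_pos"])
E
```

```text
0.015570843627833937 [-2.7913 -5.3781  6.269 ] [ 0.4649 -0.0264  0.0602]
```

View pics/m3c.png

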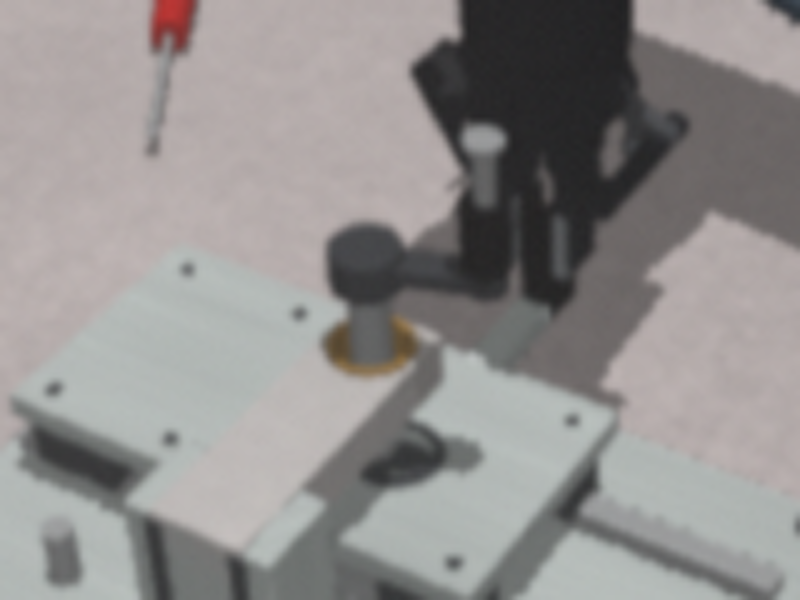

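The mouth is at about (300,286), some 10 mm short, and the spindle has dropped only 1 px. Continuing.

Request:
{"op": "play_rows", "data": {
  "deltas": [
    [0,-0.001,0,0,0,0,255],
    [-0.0001,-0.001,0,0,0,0,255],
    [0,-0.001,0,0,0,0,255],
    [-0.0001,-0.001,0,0,0,0,255],
    [0,-0.001,0,0,0,0,255],
    [0,-0.001,0,0,0,0,255],
    [-0.0001,-0.001,0,0,0,0,255],
    [0,0,0,0,0,0,255],
    [0,0,0,0,0,0,255]
  ]
}}

```text
clock: 8.18
ee_pos: [0.4645, -0.034, 0.0602]
ee_rot: [-0.69, 0.723, -0.001, -0.0]
wrist_force: [-3.6, -9.9, 6.9]
finger_gap: 0.0155
```

```bash
cat >> h.py <<'E'
def look(name):   # drop of hub/cap against the first scene picture, by the light cap
    im=optics.read_camera("scene"); cv2.imwrite(f"pics/{name}.png",im)
    r0=cv2.imread("pics/m3.png"); t=r0[213:256,284:304]
    r=cv2.matchTemplate(im[203:290,279:309],t[22:50],cv2.TM_CCOEFF_NORMED) if 0 else cv2.matchTemplate(im[230:280,279:309],r0[238:256,284:303],cv2.TM_CCOEFF_NORMED)
    _,v,_,l=cv2.minMaxLoc(r); s=arm.read_state()
    print("hub shift px",l[0]-5,l[1]-8,round(v,3),"gap",s["finger_gap"],"F",s["wrist_force"],"M",s["ft_torque"],"pos",s["ee_pos"])
    print("px per 10mm",proj("scene",(.592,-.043,.17))-proj("scene",(.592,-.043,.16)))
E
python3 -c "
from h import *
look('m4')"
```

```text
hub shift px 1 5 0.9 gap 0.015508204031946566 F [ -4.1512 -10.4117   5.5612] M [-1.5453  0.5518 -0.0709] pos [ 0.4645 -0.034   0.0602]
px per 10mm [-0.2716 -3.8826]
```

The hub dropped 5 px (about 13 mm), so the nose is in. The force still pulls the carriage to -y, so I'll follow to relieve it.

Request:
{"op": "play_rows", "data": {
  "deltas": [
    [0,-0.0005,0,0,0,0,255],
    [0,-0.0005,0,0,0,0,255],
    [0,-0.0005,0,0,0,0,255],
    [0,0,0,0,0,0,255],
    [0,0,0,0,0,0,255]
  ]
}}

```text
clock: 8.65
ee_pos: [0.4645, -0.0345, 0.0602]
ee_rot: [-0.69, 0.724, -0.0, 0.0]
wrist_force: [-2.7, 0.0, 7.6]
finger_gap: 0.0151
```

```bash
python3 -c "
from h import *
look('m5')"
```

```text
hub shift px 1 5 0.889 gap 0.015488194674931021 F [-2.6751  0.52    7.7298] M [ 0.1079  0.3959 -0.0194] pos [ 0.4645 -0.0345  0.0602]
px per 10mm [-0.2716 -3.8826]
```

Force is at zero, so the boss is seated. Release and rise.

Request:
{"op": "play_rows", "data": {
  "deltas": [
    [0,0,0,0,0,0,0],
    [0,0,0,0,0,0,0],
    [0,0,0,0,0,0,0],
    [0,0,0,0,0,0,0],
    [0,0,0,0,0,0,0],
    [0,0,0.01,0,0,0,0],
    [0,0,0.018,0,0,0,0],
    [0,0,0.018,0,0,0,0],
    [0,0,0.018,0,0,0,0],
    [0,0,0.018,0,0,0,0],
    [0,0,0.018,0,0,0,0],
    [0,0,0.018,0,0,0,0],
    [0,0,0.018,0,0,0,0],
    [0,0,0.018,0,0,0,0],
    [0,0,0.018,0,0,0,0],
    [-0.02,-0.03,0,0,0,0,0],
    [-0.02,-0.03,0,0,0,0,0],
    [-0.02,-0.03,0,0,0,0,0],
    [0,0,0,0,0,0,0]
  ]
}}

```text
clock: 10.28
ee_pos: [0.4019, -0.1277, 0.2325]
ee_rot: [-0.689, 0.725, -0.0, -0.0]
wrist_force: [0.9, -0.1, 0.7]
finger_gap: 0.0852
```

```bash
python3 - <<'E'
from h import *
look('m6')
t=optics.read_camera("top"); cv2.imwrite("pics/t6.png",t)
a=cv2.resize(cv2.imread("pics/m6.png")[210:290,270:350],None,fx=5,fy=5,interpolation=cv2.INTER_CUBIC)
b=cv2.resize(t[185:265,300:380],None,fx=5,fy=5,interpolation=cv2.INTER_CUBIC)
cv2.imwrite("pics/m6c.png",np.hstack([a,b]))
E
```

```text
hub shift px 0 4 0.809 gap 0.08554518056807388 F [0.7834 0.0254 1.0426] M [-0.021   0.0271  0.0519] pos [ 0.4032 -0.1262  0.2325]
px per 10mm [-0.2716 -3.8826]
```

View pics/m6c.png

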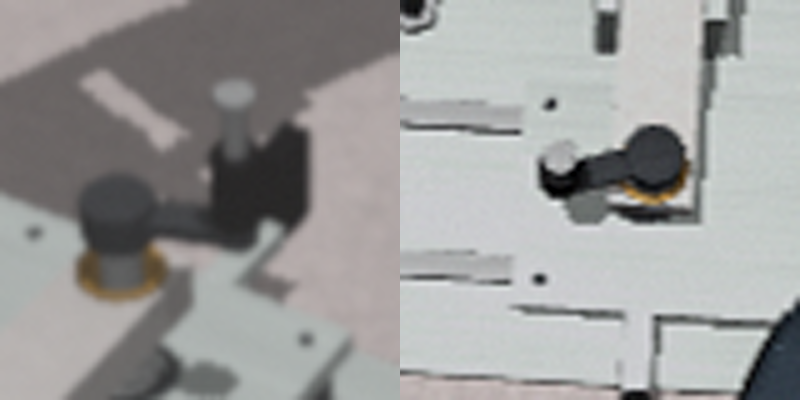

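```bash
python3 - <<'E'
from h import *
g=lambda x,y,x0,y0:np.array([x0+(x+.5)/5-.5,y0+(y+.5)/5-.5])
cap=tri(g(234,92,270,210),g(160,157,300,185)); hub=tri(g(117,193,270,210),g(253,155,300,185))
print(cap,hub,np.linalg.norm(cap[0][:2]-hub[0][:2]))
for p in [(.592,-.043,.058),(.594,-.042,.058)]: print(proj("scene",p))
print(g(155,370,270,210))
E
```

```text
(array([0.5798, 0.0057, 0.2152]), np.float64(0.6223033951972639)) (array([ 0.5925, -0.0422,  0.1568]), np.float64(0.8285384694713684)) 0.049524910154905295
[296.0184 283.5168]
[295.9435 284.2373]
[300.6 283.6]
```

Sleeve axis is at (0.580,0.0057) with the cap near z 0.216, the spindle axis at (0.5935,-0.042), and the drop is about 16 mm. I'll turn the jaws 90° so they close across the crank arm, and move above the sleeve.

Request:
{"op": "play_rows", "data": {
  "deltas": [
    [0.0125,0.0094,0,0,0,6.43,0],
    [0.0125,0.0094,0,0,0,6.43,0],
    [0.0125,0.0094,0,0,0,6.43,0],
    [0.0125,0.0094,0,0,0,6.43,0],
    [0.0125,0.0094,0,0,0,6.43,0],
    [0.0125,0.0094,0,0,0,6.43,0],
    [0.0125,0.0094,0,0,0,6.43,0],
    [0.0125,0.0094,0,0,0,6.43,0],
    [0.0125,0.0094,0,0,0,6.43,0],
    [0.0125,0.0094,0,0,0,6.43,0],
    [0.0125,0.0094,0,0,0,6.43,0],
    [0.0125,0.0094,0,0,0,6.43,0],
    [0.0125,0.0094,0,0,0,6.43,0],
    [0.0125,0.0094,0,0,0,6.43,0],
    [0,0,0,0,0,0,0],
    [0,0,0,0,0,0,0]
  ]
}}

```text
clock: 11.72
ee_pos: [0.5795, 0.0084, 0.2315]
ee_rot: [1.0, -0.024, -0.0, -0.0]
wrist_force: [-0.3, -0.2, 0.5]
finger_gap: 0.0856
```

Request:
{"op": "play_rows", "data": {
  "deltas": [
    [0,-0.001,-0.01,0,0,0,0],
    [0,-0.001,-0.01,0,0,0,0],
    [0,-0.0005,-0.01,0,0,0,0],
    [0,0,-0.01,0,0,0,0],
    [0,0,-0.01,0,0,0,0],
    [0,0,-0.01,0,0,0,0],
    [0,0,-0.01,0,0,0,0],
    [0,0,-0.01,0,0,0,0],
    [0,0,-0.008,0,0,0,0],
    [0,0,0,0,0,0,0]
  ]
}}

```text
clock: 12.55
ee_pos: [0.5786, 0.0047, 0.1417]
ee_rot: [1.0, -0.023, -0.001, -0.0]
wrist_force: [0.6, 0.2, 0.2]
finger_gap: 0.0854
```

Request:
{"op": "play_rows", "data": {
  "deltas": [
    [0.0005,0.001,0,0,0,0,150],
    [0,0,0,0,0,0,255],
    [0,0,0,0,0,0,255],
    [0,0,0,0,0,0,255],
    [0,0,0,0,0,0,255],
    [0,0,0,0,0,0,255],
    [0,0,0,0,0,0,255],
    [0,0,0,0,0,0,255]
  ],
  "grip_force": 30
}}

```text
clock: 13.22
ee_pos: [0.5801, 0.0057, 0.144]
ee_rot: [1.0, -0.023, 0.0, -0.0]
wrist_force: [-0.8, 1.8, 3.1]
finger_gap: 0.0206
```

Request:
{"op": "play_rows", "data": {
  "deltas": [
    [0,0,0.003,0,0,0,255],
    [0,0,0.003,0,0,0,255],
    [0,0,0.003,0,0,0,255],
    [0,0,0,0,0,0,255],
    [0,0,0,0,0,0,255]
  ]
}}

```text
clock: 13.63
ee_pos: [0.58, 0.0057, 0.1529]
ee_rot: [1.0, -0.023, 0.0, -0.0]
wrist_force: [-0.4, 1.1, -0.1]
finger_gap: 0.0212
```

```bash
cat >> h.py <<'E'
A=np.array([.5935,-.042])
def plan(cx,cy,turn_deg,n,start=None,dz=0.):
    # rows around A from the commanded point; + = clockwise seen from above
    p=np.array([cx,cy])-A; r=np.hypot(*p); a0=np.arctan2(p[1],p[0])
    a=a0-np.radians(np.linspace(0,turn_deg,n+1)); q=np.c_[np.cos(a),np.sin(a)]*r
    print("r",r,"a0",np.degrees(a0)); print([[round(float(d[0]),4),round(float(d[1]),4),dz,0,0,0,255] for d in np.diff(np.round(q,4),axis=0)])
E
python3 - <<'E'
from h import *
s=arm.read_state(); print(s["ee_pos"],s["wrist_force"],s["ft_torque"],s["finger_gap"])
plan(.580,.006,-60,12)
E
```

```text
[0.58   0.0057 0.1529] [-0.4424  1.0645 -0.1308] [ 0.2036 -0.1219 -0.0676] 0.021226131470093272
r 0.049862310415784004 a0 105.70863782901583
[[-0.0041, -0.0014, 0.0, 0, 0, 0, 255], [-0.004, -0.0017, 0.0, 0, 0, 0, 255], [-0.0039, -0.002, 0.0, 0, 0, 0, 255], [-0.0036, -0.0024, 0.0, 0, 0, 0, 255], [-0.0034, -0.0027, 0.0, 0, 0, 0, 255], [-0.0032, -0.003, 0.0, 0, 0, 0, 255], [-0.0029, -0.0032, 0.0, 0, 0, 0, 255], [-0.0026, -0.0035, 0.0, 0, 0, 0, 255], [-0.0023, -0.0037, 0.0, 0, 0, 0, 255], [-0.0019, -0.0039, 0.0, 0, 0, 0, 255], [-0.0017, -0.004, 0.0, 0, 0, 0, 255], [-0.0012, -0.0042, 0.0, 0, 0, 0, 255]]
```

Gripped (21 mm) and lifted 9 mm, with the force near zero. Turning backward in 60° pieces, watching the hub height.

Request:
{"op": "play_rows", "data": {
  "deltas": [
    [-0.0041,-0.0014,0.0,0,0,0,255],
    [-0.004,-0.0017,0.0,0,0,0,255],
    [-0.0039,-0.002,0.0,0,0,0,255],
    [-0.0036,-0.0024,0.0,0,0,0,255],
    [-0.0034,-0.0027,0.0,0,0,0,255],
    [-0.0032,-0.003,0.0,0,0,0,255],
    [-0.0029,-0.0032,0.0,0,0,0,255],
    [-0.0026,-0.0035,0.0,0,0,0,255],
    [-0.0023,-0.0037,0.0,0,0,0,255],
    [-0.0019,-0.0039,0.0,0,0,0,255],
    [-0.0017,-0.004,0.0,0,0,0,255],
    [-0.0012,-0.0042,0.0,0,0,0,255],
    [0,0,0,0,0,0,255]
  ]
}}

```text
clock: 14.72
ee_pos: [0.5445, -0.031, 0.1525]
ee_rot: [1.0, -0.024, -0.001, 0.0]
wrist_force: [-5.1, 0.5, -0.9]
finger_gap: 0.021
```

```bash
cat >> h.py <<'E'
T6=cv2.imread("pics/m6.png")
def hub(name):   # sub-pixel height of hub (+ = lower, mm) against picture m6
    im=optics.read_camera("scene"); cv2.imwrite(f"pics/{name}.png",im)
    k=8; up=lambda a:cv2.resize(a,None,fx=k,fy=k,interpolation=cv2.INTER_CUBIC)
    t=up(T6[238:258,285:299]); b=up(im[224:272,281:303])
    r=cv2.matchTemplate(b,t,cv2.TM_CCOEFF_NORMED); _,v,_,l=cv2.minMaxLoc(r); s=arm.read_state()
    print("hub px",l[0]/k-4,l[1]/k-14,"drop mm",round((l[1]/k-14)/.388,1),"score",round(v,3),"F",s["wrist_force"],"gap",round(s["finger_gap"],4),"pos",s["ee_pos"],s["clock"])
E
python3 - <<'E'
from h import *
hub('b1'); plan(*(A+.0499*np.array([np.cos(np.radians(165.7)),np.sin(np.radians(165.7))])),-60,12)
E
```

```text
hub px -0.25 -0.875 drop mm -2.3 score 0.877 F [-4.8927 -0.1958 -0.8227] gap 0.0208 pos [ 0.5445 -0.0307  0.1525] 14.7667
r 0.04990000000000005 a0 165.7
[[-0.0008, -0.0042, 0.0, 0, 0, 0, 255], [-0.0006, -0.0044, 0.0, 0, 0, 0, 255], [-0.0001, -0.0043, 0.0, 0, 0, 0, 255], [0.0002, -0.0044, 0.0, 0, 0, 0, 255], [0.0007, -0.0043, 0.0, 0, 0, 0, 255], [0.001, -0.0042, 0.0, 0, 0, 0, 255], [0.0013, -0.0041, 0.0, 0, 0, 0, 255], [0.0017, -0.004, 0.0, 0, 0, 0, 255], [0.0021, -0.0039, 0.0, 0, 0, 0, 255], [0.0024, -0.0036, 0.0, 0, 0, 0, 255], [0.0027, -0.0034, 0.0, 0, 0, 0, 255], [0.0029, -0.0032, 0.0, 0, 0, 0, 255]]
```

Request:
{"op": "play_rows", "data": {
  "deltas": [
    [-0.0013,-0.0042,0.0,0,0,0,255],
    [-0.0011,-0.0044,0.0,0,0,0,255],
    [-0.0001,-0.0043,0.0,0,0,0,255],
    [0.0002,-0.0044,0.0,0,0,0,255],
    [0.0007,-0.0043,0.0,0,0,0,255],
    [0.001,-0.0042,0.0,0,0,0,255],
    [0.0013,-0.0041,0.0,0,0,0,255],
    [0.0017,-0.004,0.0,0,0,0,255],
    [0.0021,-0.0039,0.0,0,0,0,255],
    [0.0024,-0.0036,0.0,0,0,0,255],
    [0.0027,-0.0034,0.0,0,0,0,255],
    [0.0029,-0.0032,0.0,0,0,0,255],
    [0,0,0,0,0,0,255]
  ]
}}

```text
clock: 15.85
ee_pos: [0.5583, -0.0787, 0.1527]
ee_rot: [1.0, -0.023, 0.0, 0.0]
wrist_force: [2.1, 0.3, -1.1]
finger_gap: 0.0208
```

```bash
python3 - <<'E'
from h import *
hub('b2'); A[:]=[.5925,-.042]; plan(*(A+.0499*np.array([np.cos(np.radians(225.7)),np.sin(np.radians(225.7))])),-60,12)
E
```

```text
hub px 0.0 1.125 drop mm 2.9 score 0.459 F [ 2.3515  0.5309 -0.3944] gap 0.0211 pos [ 0.5582 -0.0786  0.1528] 15.9
r 0.04989999999999997 a0 -134.29999999999998
[[0.0033, -0.0029, 0.0, 0, 0, 0, 255], [0.0035, -0.0026, 0.0, 0, 0, 0, 255], [0.0037, -0.0023, 0.0, 0, 0, 0, 255], [0.0039, -0.002, 0.0, 0, 0, 0, 255], [0.004, -0.0016, 0.0, 0, 0, 0, 255], [0.0042, -0.0013, 0.0, 0, 0, 0, 255], [0.0042, -0.0008, 0.0, 0, 0, 0, 255], [0.0044, -0.0006, 0.0, 0, 0, 0, 255], [0.0043, -0.0001, 0.0, 0, 0, 0, 255], [0.0044, 0.0002, 0.0, 0, 0, 0, 255], [0.0043, 0.0007, 0.0, 0, 0, 0, 255], [0.0042, 0.001, 0.0, 0, 0, 0, 255]]
```

```bash
python3 - <<'E'
import cv2,numpy as np
for n in("m3","m6","b1","b2"):
    im=cv2.imread(f"pics/{n}.png").astype(int); print(n,im[228:274,291:296].mean((1,2)).astype(int).tolist())
E
```

```text
m3 [171, 172, 174, 173, 171, 172, 175, 176, 175, 173, 164, 132, 94, 75, 72, 72, 71, 71, 72, 72, 69, 62, 57, 56, 56, 56, 56, 65, 85, 96, 97, 98, 97, 98, 97, 97, 97, 97, 97, 100, 107, 117, 150, 175, 182, 183]
m6 [159, 165, 165, 157, 143, 122, 107, 103, 101, 101, 101, 101, 102, 102, 102, 99, 91, 78, 71, 69, 69, 68, 69, 69, 70, 68, 61, 56, 54, 53, 53, 53, 59, 77, 89, 93, 93, 93, 93, 96, 103, 113, 145, 168, 176, 176]
b1 [171, 173, 173, 172, 171, 172, 175, 176, 175, 173, 172, 173, 174, 175, 174, 163, 123, 76, 54, 52, 51, 52, 52, 52, 54, 55, 56, 55, 55, 55, 55, 56, 69, 87, 96, 98, 98, 98, 98, 100, 105, 116, 150, 175, 182, 183]
b2 [114, 141, 151, 144, 131, 118, 109, 103, 101, 97, 92, 88, 82, 78, 74, 68, 64, 66, 68, 70, 70, 70, 71, 72, 70, 63, 57, 55, 54, 54, 54, 60, 78, 92, 98, 99, 99, 99, 99, 102, 107, 117, 150, 175, 183, 183]
```

The hub's lower edge is a clean gauge: 14 mm sunk, then 1.3 mm climbed per 60°, as the thread predicts. No drop yet, so I'll continue.

Request:
{"op": "play_rows", "data": {
  "deltas": [
    [0.0033,-0.0029,0.0,0,0,0,255],
    [0.0035,-0.0026,0.0,0,0,0,255],
    [0.0037,-0.0023,0.0,0,0,0,255],
    [0.0039,-0.002,0.0,0,0,0,255],
    [0.004,-0.0016,0.0,0,0,0,255],
    [0.0042,-0.0013,0.0,0,0,0,255],
    [0.0042,-0.0008,0.0,0,0,0,255],
    [0.0044,-0.0006,0.0,0,0,0,255],
    [0.0043,-0.0001,0.0,0,0,0,255],
    [0.0044,0.0002,0.0,0,0,0,255],
    [0.0043,0.0007,0.0,0,0,0,255],
    [0.0042,0.001,0.0,0,0,0,255],
    [0,0,0,0,0,0,255]
  ]
}}

```text
clock: 16.98
ee_pos: [0.6072, -0.0905, 0.1529]
ee_rot: [1.0, -0.023, 0.001, 0.0]
wrist_force: [1.9, -2.0, -0.4]
finger_gap: 0.0207
```

```bash
cat >> h.py <<'E'
def edge(name):   # hub's lower edge: drop in mm against picture m6 (+ = lower)
    im=optics.read_camera("scene"); cv2.imwrite(f"pics/{name}.png",im)
    p=im[228:274,291:296].astype(float).mean((1,2)); i=next((k for k in range(38,15,-1) if p[k]<77),None); s=arm.read_state()
    print("drop",None if i is None else round((i+(77-p[i])/(p[i+1]-p[i])-33.0)/.388,1),"F",s["wrist_force"],"gap",round(s["finger_gap"],4),"pos",s["ee_pos"],s["clock"]); print(p.astype(int)[20:].tolist())
def at(deg,turn,n):
    plan(*(A+.0499*np.array([np.cos(np.radians(deg)),np.sin(np.radians(deg))])),turn,n)
E
python3 - <<'E'
from h import *
edge('b3'); A[:]=[.5925,-.042]; at(285.7,-60,12)
E
```

```text
drop -4.0 F [ 1.9121 -3.2734 -0.9305] gap 0.0209 pos [ 0.607  -0.0905  0.1529] 17.0333
[71, 72, 72, 71, 69, 61, 56, 54, 54, 55, 56, 68, 87, 97, 99, 99, 98, 99, 99, 102, 107, 118, 152, 176, 185, 186]
r 0.04989999999999999 a0 -74.30000000000005
[[0.0041, 0.0013, 0.0, 0, 0, 0, 255], [0.004, 0.0017, 0.0, 0, 0, 0, 255], [0.0039, 0.0021, 0.0, 0, 0, 0, 255], [0.0036, 0.0024, 0.0, 0, 0, 0, 255], [0.0034, 0.0027, 0.0, 0, 0, 0, 255], [0.0032, 0.0029, 0.0, 0, 0, 0, 255], [0.0029, 0.0033, 0.0, 0, 0, 0, 255], [0.0026, 0.0035, 0.0, 0, 0, 0, 255], [0.0023, 0.0037, 0.0, 0, 0, 0, 255], [0.002, 0.0039, 0.0, 0, 0, 0, 255], [0.0016, 0.004, 0.0, 0, 0, 0, 255], [0.0013, 0.0042, 0.0, 0, 0, 0, 255]]
```

Request:
{"op": "play_rows", "data": {
  "deltas": [
    [0.0041,0.0013,0.0,0,0,0,255],
    [0.004,0.0017,0.0,0,0,0,255],
    [0.0039,0.0021,0.0,0,0,0,255],
    [0.0036,0.0024,0.0,0,0,0,255],
    [0.0034,0.0027,0.0,0,0,0,255],
    [0.0032,0.0029,0.0,0,0,0,255],
    [0,0,0,0,0,0,255]
  ]
}}

```text
clock: 17.62
ee_pos: [0.6294, -0.0768, 0.1529]
ee_rot: [1.0, -0.023, 0.001, -0.0]
wrist_force: [4.6, -3.5, -0.6]
finger_gap: 0.0206
```

```bash
python3 - <<'E'
from h import *
edge('b4')
E
```

```text
drop -4.4 F [ 5.545  -3.0712 -0.4229] gap 0.0204 pos [ 0.6292 -0.0769  0.1529] 17.6667
[63, 67, 70, 71, 66, 59, 55, 54, 54, 55, 58, 72, 89, 98, 100, 100, 100, 100, 100, 103, 109, 119, 153, 178, 186, 187]
```

Request:
{"op": "play_rows", "data": {
  "deltas": [
    [0.0033,0.0031,0.0,0,0,0,255],
    [0.003,0.0033,0.0,0,0,0,255],
    [0.0023,0.0037,0.0,0,0,0,255],
    [0.002,0.0039,0.0,0,0,0,255],
    [0.0016,0.004,0.0,0,0,0,255],
    [0.0013,0.0042,0.0,0,0,0,255],
    [0,0,0,0,0,0,255]
  ]
}}

```text
clock: 18.25
ee_pos: [0.6417, -0.0539, 0.1526]
ee_rot: [1.0, -0.023, -0.0, -0.0]
wrist_force: [-0.2, 1.3, -0.4]
finger_gap: 0.0211
```

```bash
python3 - <<'E'
from h import *
edge('b5'); A[:]=[.5928,-.0422]; at(345.7,-60,12)
E
```

```text
drop -5.3 F [-0.6127  1.4539 -0.1571] gap 0.0211 pos [ 0.6417 -0.0541  0.1525] 18.3
[50, 51, 51, 51, 52, 52, 53, 52, 51, 52, 59, 78, 94, 100, 101, 101, 101, 101, 101, 98, 89, 88, 101, 111, 122, 139]
r 0.049899999999999944 a0 -14.300000000000052
[[0.0008, 0.0042, 0.0, 0, 0, 0, 255], [0.0006, 0.0044, 0.0, 0, 0, 0, 255], [0.0001, 0.0043, 0.0, 0, 0, 0, 255], [-0.0002, 0.0044, 0.0, 0, 0, 0, 255], [-0.0007, 0.0043, 0.0, 0, 0, 0, 255], [-0.001, 0.0042, 0.0, 0, 0, 0, 255], [-0.0013, 0.0041, 0.0, 0, 0, 0, 255], [-0.0017, 0.004, 0.0, 0, 0, 0, 255], [-0.0021, 0.0039, 0.0, 0, 0, 0, 255], [-0.0024, 0.0036, 0.0, 0, 0, 0, 255], [-0.0027, 0.0034, 0.0, 0, 0, 0, 255], [-0.0029, 0.0032, 0.0, 0, 0, 0, 255]]
```

Request:
{"op": "play_rows", "data": {
  "deltas": [
    [0.0008,0.0042,0.0,0,0,0,255],
    [0.0006,0.0044,0.0,0,0,0,255],
    [0.0001,0.0043,0.0,0,0,0,255],
    [-0.0002,0.0044,0.0,0,0,0,255],
    [-0.0007,0.0043,0.0,0,0,0,255],
    [-0.001,0.0042,0.0,0,0,0,255],
    [0,0,0,0,0,0,255]
  ]
}}

```text
clock: 18.88
ee_pos: [0.641, -0.0284, 0.1527]
ee_rot: [1.0, -0.023, -0.0, -0.0]
wrist_force: [-2.9, 1.1, 0.3]
finger_gap: 0.0207
```

```bash
python3 - <<'E'
from h import *
edge('b6')
E
```

```text
drop 11.5 F [-3.4803  0.4861  0.2108] gap 0.0211 pos [ 0.6411 -0.0287  0.1527] 18.9333
[54, 54, 54, 53, 54, 53, 53, 52, 50, 46, 44, 45, 46, 49, 57, 64, 70, 74, 79, 82, 79, 81, 91, 100, 106, 110]
```

Request:
{"op": "play_rows", "data": {
  "deltas": [
    [-0.0014,0.0041,0.0,0,0,0,255],
    [-0.0019,0.004,0.0,0,0,0,255],
    [-0.0023,0.0039,0.0,0,0,0,255],
    [-0.0025,0.0036,0.0,0,0,0,255],
    [-0.0027,0.0034,0.0,0,0,0,255],
    [-0.0029,0.0032,0.0,0,0,0,255],
    [0,0,0,0,0,0,255],
    [0,0,0,0,0,0,255]
  ]
}}

```text
clock: 19.6
ee_pos: [0.6275, -0.0065, 0.1528]
ee_rot: [1.0, -0.023, -0.0, -0.0]
wrist_force: [0.5, 2.4, 0.6]
finger_gap: 0.0208
```

```bash
python3 - <<'E'
from h import *
edge('b7')
f=lambda n:cv2.resize(cv2.imread(f"pics/{n}.png")[205:285,250:330],None,fx=5,fy=5,interpolation=cv2.INTER_CUBIC)
cv2.imwrite("pics/b67.png",np.hstack([f("b5"),f("b7")]))
E
```

```text
drop 9.4 F [ 0.6098  3.2849 -1.1468] gap 0.0209 pos [ 0.6276 -0.0066  0.1527] 19.65
[40, 40, 40, 40, 40, 41, 41, 41, 41, 42, 41, 41, 42, 41, 44, 53, 69, 81, 88, 89, 83, 85, 98, 108, 112, 113]
```

View pics/b67.png

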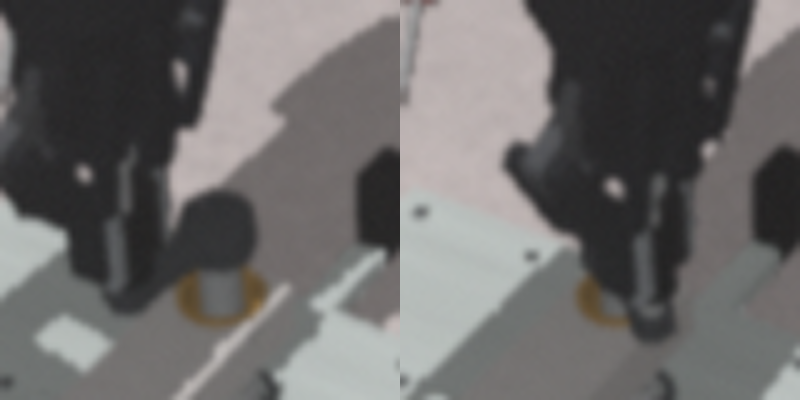

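```bash
python3 - <<'E'
import cv2
for n in("m6","b3","b5","b7"):
    im=cv2.imread(f"pics/{n}.png").astype(int)
    for c in(290,292): print(n,c,im[250:272,c].mean(1).astype(int).tolist())
E
```

```text
m6 290 [69, 70, 68, 67, 59, 53, 52, 53, 52, 54, 59, 74, 83, 83, 82, 81, 81, 86, 99, 115, 151, 171]
m6 292 [69, 69, 70, 68, 61, 57, 53, 54, 52, 54, 60, 75, 88, 94, 94, 93, 94, 96, 102, 111, 141, 166]
b3 290 [72, 70, 67, 59, 54, 54, 54, 54, 55, 65, 79, 86, 89, 87, 86, 85, 84, 88, 102, 119, 157, 180]
b3 292 [72, 72, 70, 63, 57, 54, 54, 55, 56, 68, 88, 98, 99, 99, 99, 99, 98, 102, 107, 117, 148, 174]
b5 290 [52, 51, 52, 52, 51, 50, 52, 52, 58, 77, 86, 89, 89, 88, 86, 85, 84, 84, 81, 88, 102, 111]
b5 292 [51, 51, 52, 53, 53, 52, 52, 51, 59, 80, 95, 101, 102, 102, 102, 101, 100, 98, 89, 88, 99, 109]
b7 290 [40, 41, 41, 40, 41, 41, 42, 43, 43, 43, 43, 46, 55, 72, 83, 83, 83, 82, 82, 88, 102, 110]
b7 292 [40, 41, 41, 42, 39, 40, 41, 43, 42, 40, 42, 42, 44, 59, 83, 94, 96, 95, 88, 88, 99, 109]
```

The right half shows bare pin between the sleeve and the crank end at (650,310). In the left half, taken 60° earlier, the crank end touches the sleeve. That means the thread has dropped. I'm now 300° back and the start was at most 286°, so forward 385° should land between 325° and 371°. First 60°, then a check at the same crank position as the earlier picture b5.

```bash
python3 - <<'E'
from h import *
A=np.array([.5926,-.0415]); p=np.array([.6275,-.0071])-A; a0=np.arctan2(p[1],p[0]); r0=np.hypot(*p); print(r0,np.degrees(a0))
n=77; a=a0-np.radians(5*np.arange(n+1)); r=np.where(np.arange(n+1)<6,r0+(.0499-r0)*np.arange(n+1)/6,.0499)
q=np.round(np.c_[r*np.cos(a),r*np.sin(a)],4); d=np.diff(q,axis=0)
for lo,hi in((0,12),(12,31),(31,50),(50,69),(69,77)): print(lo,[[round(float(x),4),round(float(y),4),-.0001,0,0,0,255] for x,y in d[lo:hi]])
E
```

```text
0.04900377536476139 44.586617710378974
0 [[0.003, -0.0031, -0.0001, 0, 0, 0, 255], [0.0027, -0.0033, -0.0001, 0, 0, 0, 255], [0.0024, -0.0036, -0.0001, 0, 0, 0, 255], [0.0021, -0.0038, -0.0001, 0, 0, 0, 255], [0.0018, -0.0039, -0.0001, 0, 0, 0, 255], [0.0014, -0.0041, -0.0001, 0, 0, 0, 255], [0.0009, -0.0043, -0.0001, 0, 0, 0, 255], [0.0005, -0.0043, -0.0001, 0, 0, 0, 255], [0.0002, -0.0044, -0.0001, 0, 0, 0, 255], [-0.0002, -0.0043, -0.0001, 0, 0, 0, 255], [-0.0006, -0.0043, -0.0001, 0, 0, 0, 255], [-0.001, -0.0043, -0.0001, 0, 0, 0, 255]]
12 [[-0.0013, -0.0041, -0.0001, 0, 0, 0, 255], [-0.0017, -0.004, -0.0001, 0, 0, 0, 255], [-0.0021, -0.0039, -0.0001, 0, 0, 0, 255], [-0.0023, -0.0036, -0.0001, 0, 0, 0, 255], [-0.0027, -0.0035, -0.0001, 0, 0, 0, 255], [-0.003, -0.0031, -0.0001, 0, 0, 0, 255], [-0.0032, -0.003, -0.0001, 0, 0, 0, 255], [-0.0035, -0.0026, -0.0001, 0, 0, 0, 255], [-0.0037, -0.0023, -0.0001, 0, 0, 0, 255], [-0.0038, -0.002, -0.0001, 0, 0, 0, 255], [-0.0041, -0.0016, -0.0001, 0, 0, 0, 255], [-0.0041, -0.0013, -0.0001, 0, 0, 0, 255], [-0.0043, -0.0009, -0.0001, 0, 0, 0, 
[... 1470 characters left out ...]
0.0009, -0.0001, 0, 0, 0, 255], [0.0043, 0.0005, -0.0001, 0, 0, 0, 255], [0.0044, 0.0002, -0.0001, 0, 0, 0, 255], [0.0043, -0.0002, -0.0001, 0, 0, 0, 255], [0.0043, -0.0006, -0.0001, 0, 0, 0, 255], [0.0043, -0.001, -0.0001, 0, 0, 0, 255], [0.0041, -0.0013, -0.0001, 0, 0, 0, 255], [0.004, -0.0017, -0.0001, 0, 0, 0, 255], [0.0039, -0.0021, -0.0001, 0, 0, 0, 255]]
69 [[0.0036, -0.0023, -0.0001, 0, 0, 0, 255], [0.0035, -0.0027, -0.0001, 0, 0, 0, 255], [0.0031, -0.003, -0.0001, 0, 0, 0, 255], [0.003, -0.0032, -0.0001, 0, 0, 0, 255], [0.0026, -0.0035, -0.0001, 0, 0, 0, 255], [0.0023, -0.0037, -0.0001, 0, 0, 0, 255], [0.002, -0.0038, -0.0001, 0, 0, 0, 255], [0.0016, -0.0041, -0.0001, 0, 0, 0, 255]]
```

Request:
{"op": "play_rows", "data": {
  "deltas": [
    [0.003,-0.0031,-0.0001,0,0,0,255],
    [0.0027,-0.0033,-0.0001,0,0,0,255],
    [0.0024,-0.0036,-0.0001,0,0,0,255],
    [0.0021,-0.0038,-0.0001,0,0,0,255],
    [0.0018,-0.0039,-0.0001,0,0,0,255],
    [0.0014,-0.0041,-0.0001,0,0,0,255],
    [0.0009,-0.0043,-0.0001,0,0,0,255],
    [0.0005,-0.0043,-0.0001,0,0,0,255],
    [0.0002,-0.0044,-0.0001,0,0,0,255],
    [-0.0002,-0.0043,-0.0001,0,0,0,255],
    [-0.0006,-0.0043,-0.0001,0,0,0,255],
    [-0.001,-0.0043,-0.0001,0,0,0,255],
    [0,0,0,0,0,0,255]
  ]
}}

```text
clock: 20.73
ee_pos: [0.6411, -0.056, 0.1517]
ee_rot: [1.0, -0.024, 0.001, 0.0]
wrist_force: [4.1, -3.3, -0.6]
finger_gap: 0.0209
```

```bash
python3 - <<'E'
from h import *
edge('f1')
E
```

```text
drop 2.4 F [ 4.6941 -2.6153 -0.1992] gap 0.0208 pos [ 0.6411 -0.0558  0.1517] 20.7833
[50, 50, 50, 51, 51, 51, 51, 53, 53, 53, 53, 52, 52, 59, 78, 94, 100, 101, 100, 98, 90, 88, 102, 116, 129, 143]
```

At the same crank position the hub is now 7.7 mm lower (2.4 against -5.3), so the drop is confirmed. Continuing forward.

Request:
{"op": "play_rows", "data": {
  "deltas": [
    [-0.001,-0.0043,-0.0001,0,0,0,255],
    [-0.0014,-0.0041,-0.0001,0,0,0,255],
    [-0.0021,-0.0039,-0.0001,0,0,0,255],
    [-0.0023,-0.0036,-0.0001,0,0,0,255],
    [-0.0027,-0.0035,-0.0001,0,0,0,255],
    [-0.003,-0.0031,-0.0001,0,0,0,255],
    [-0.0032,-0.003,-0.0001,0,0,0,255],
    [-0.0035,-0.0026,-0.0001,0,0,0,255],
    [-0.0037,-0.0023,-0.0001,0,0,0,255],
    [-0.0038,-0.002,-0.0001,0,0,0,255],
    [-0.0041,-0.0016,-0.0001,0,0,0,255],
    [-0.0041,-0.0013,-0.0001,0,0,0,255],
    [-0.0043,-0.0009,-0.0001,0,0,0,255],
    [-0.0043,-0.0005,-0.0001,0,0,0,255],
    [-0.0044,-0.0002,-0.0001,0,0,0,255],
    [-0.0043,0.0002,-0.0001,0,0,0,255],
    [-0.0043,0.0006,-0.0001,0,0,0,255],
    [-0.0043,0.001,-0.0001,0,0,0,255],
    [-0.0041,0.0013,-0.0001,0,0,0,255],
    [0,0,0,0,0,0,255]
  ]
}}

```text
clock: 22.45
ee_pos: [0.5742, -0.0888, 0.1492]
ee_rot: [1.0, -0.023, -0.001, 0.0]
wrist_force: [-3.6, -4.0, 0.2]
finger_gap: 0.0211
```

```bash
python3 - <<'E'
from h import *
edge('f2')
E
```

```text
drop 4.3 F [-3.9811 -5.4368 -0.538 ] gap 0.0208 pos [ 0.5743 -0.0889  0.1492] 22.5
[71, 70, 70, 71, 71, 72, 72, 71, 63, 57, 55, 54, 55, 54, 63, 83, 95, 98, 99, 102, 108, 118, 151, 175, 183, 184]
```

Following the thread down. I'll correct about 0.6 mm radially (-x,-y) and go on.

Request:
{"op": "play_rows", "data": {
  "deltas": [
    [-0.0043,0.0013,-0.0001,0,0,0,255],
    [-0.0041,0.0018,-0.0001,0,0,0,255],
    [-0.0036,0.0023,-0.0001,0,0,0,255],
    [-0.0035,0.0027,-0.0001,0,0,0,255],
    [-0.0031,0.003,-0.0001,0,0,0,255],
    [-0.003,0.0032,-0.0001,0,0,0,255],
    [-0.0026,0.0035,-0.0001,0,0,0,255],
    [-0.0023,0.0037,-0.0001,0,0,0,255],
    [-0.002,0.0038,-0.0001,0,0,0,255],
    [-0.0016,0.0041,-0.0001,0,0,0,255],
    [-0.0013,0.0041,-0.0001,0,0,0,255],
    [-0.0009,0.0043,-0.0001,0,0,0,255],
    [-0.0005,0.0043,-0.0001,0,0,0,255],
    [-0.0002,0.0044,-0.0001,0,0,0,255],
    [0.0002,0.0043,-0.0001,0,0,0,255],
    [0.0006,0.0043,-0.0001,0,0,0,255],
    [0.001,0.0043,-0.0001,0,0,0,255],
    [0.0013,0.0041,-0.0001,0,0,0,255],
    [0.0017,0.004,-0.0001,0,0,0,255],
    [0,0,0,0,0,0,255]
  ]
}}

```text
clock: 24.17
ee_pos: [0.5482, -0.0203, 0.1477]
ee_rot: [1.0, -0.023, 0.0, -0.0]
wrist_force: [1.9, 1.6, -0.6]
finger_gap: 0.0209
```

```bash
python3 - <<'E'
from h import *
edge('f3')
E
```

```text
drop 6.6 F [ 2.6304  0.967  -0.3053] gap 0.0209 pos [ 0.5481 -0.0206  0.1477] 24.2167
[83, 57, 52, 52, 52, 52, 52, 53, 54, 54, 54, 54, 55, 54, 55, 66, 85, 95, 98, 95, 88, 87, 102, 128, 163, 180]
```

Request:
{"op": "play_rows", "data": {
  "deltas": [
    [0.0024,0.004,-0.0001,0,0,0,255],
    [0.0025,0.0037,-0.0001,0,0,0,255],
    [0.0027,0.0035,-0.0001,0,0,0,255],
    [0.003,0.0031,-0.0001,0,0,0,255],
    [0.0032,0.003,-0.0001,0,0,0,255],
    [0.0035,0.0026,-0.0001,0,0,0,255],
    [0.0037,0.0023,-0.0001,0,0,0,255],
    [0.0038,0.002,-0.0001,0,0,0,255],
    [0.0041,0.0016,-0.0001,0,0,0,255],
    [0.0041,0.0013,-0.0001,0,0,0,255],
    [0.0043,0.0009,-0.0001,0,0,0,255],
    [0.0043,0.0005,-0.0001,0,0,0,255],
    [0.0044,0.0002,-0.0001,0,0,0,255],
    [0.0043,-0.0002,-0.0001,0,0,0,255],
    [0.0043,-0.0006,-0.0001,0,0,0,255],
    [0.0043,-0.001,-0.0001,0,0,0,255],
    [0.0041,-0.0013,-0.0001,0,0,0,255],
    [0.004,-0.0017,-0.0001,0,0,0,255],
    [0.0039,-0.0021,-0.0001,0,0,0,255],
    [0,0,0,0,0,0,255]
  ]
}}

```text
clock: 25.88
ee_pos: [0.619, 0.0002, 0.1455]
ee_rot: [1.0, -0.023, -0.0, 0.0]
wrist_force: [-1.9, -5.5, -0.8]
finger_gap: 0.0209
```

```bash
python3 - <<'E'
from h import *
edge('f4'); s=arm.read_state(); d=s["ee_pos"][:2]-[.5926,-.0415]; print(np.degrees(np.arctan2(d[1],d[0])),np.hypot(*d))
E
```

```text
drop 9.1 F [-1.9206 -5.4973 -0.9562] gap 0.0209 pos [0.6188 0.0004 0.1456] 25.9333
[41, 42, 41, 41, 41, 43, 45, 47, 48, 50, 50, 50, 50, 49, 50, 53, 66, 86, 97, 96, 89, 88, 100, 110, 113, 113]
57.96284918532111 0.049376359577224256
```

At 58°, which is 347° forward of the furthest back position, with the hub 9.1 mm below its level at the start of turning. Last 40°, then rest.

Request:
{"op": "play_rows", "data": {
  "deltas": [
    [0.0034,-0.0026,-0.0001,0,0,0,255],
    [0.0034,-0.003,-0.0001,0,0,0,255],
    [0.0031,-0.0031,-0.0001,0,0,0,255],
    [0.003,-0.0032,-0.0001,0,0,0,255],
    [0.0026,-0.0035,-0.0001,0,0,0,255],
    [0.0023,-0.0037,-0.0001,0,0,0,255],
    [0.002,-0.0038,-0.0001,0,0,0,255],
    [0.0016,-0.0041,-0.0001,0,0,0,255],
    [0,0,0,0,0,0,255],
    [0,0,0,0,0,0,255],
    [0,0,0,0,0,0,255],
    [0,0,0,0,0,0,255],
    [0,0,0,0,0,0,255],
    [0,0,0,0,0,0,255]
  ]
}}

```text
clock: 27.1
ee_pos: [0.6402, -0.0262, 0.1451]
ee_rot: [1.0, -0.023, 0.0, 0.0]
wrist_force: [1.6, -1.8, -1.0]
finger_gap: 0.0206
```

```bash
python3 - <<'E'
from h import *
edge('f5'); s=arm.read_state(); d=s["ee_pos"][:2]-[.5926,-.0415]; print(np.degrees(np.arctan2(d[1],d[0])),np.hypot(*d),np.abs(s["joint_velocities"]).max())
im=cv2.imread("pics/f5.png"); cv2.imwrite("pics/f5c.png",cv2.resize(im[190:330,200:380],None,fx=4,fy=4,interpolation=cv2.INTER_CUBIC))
E
```

```text
drop 30.3 F [ 1.0867 -0.2638 -0.7071] gap 0.0209 pos [ 0.6402 -0.0262  0.1451] 27.15
[50, 49, 49, 47, 46, 45, 44, 45, 43, 44, 43, 43, 41, 41, 41, 43, 45, 49, 53, 57, 58, 64, 75, 81, 85, 85]
17.816757628306384 0.0499819588190117 0.001702347700318269
```

View pics/f5c.png

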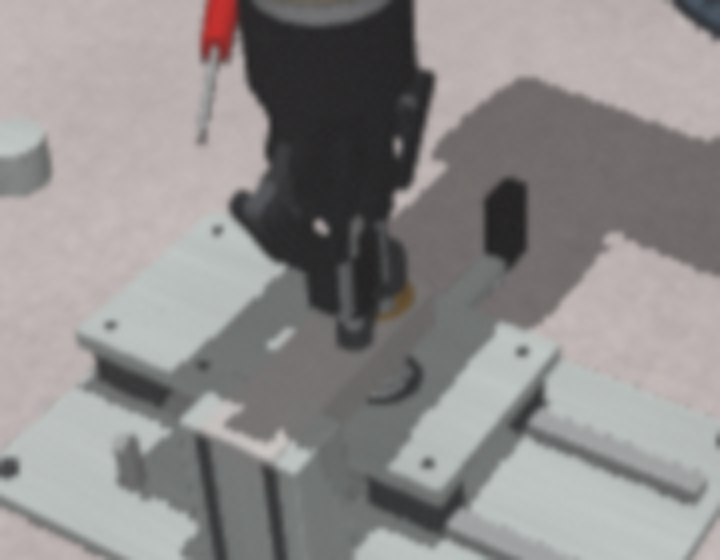

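The crank is at rest, the sleeve is gripped (20.9 mm gap) with about 1 N on the wrist, and the dowel and other loose things near the station are in place. Handing in.

```bash
python3 -c "
from rig import workorder
print(workorder.finish_job())"
```

```text
the job is handed in; nothing more can be done
None
```

I slid the carriage under the spindle, turned the crank back about 300° until the thread dropped, then turned it forward about 387°. I handed the job in at about 27 s, still holding the sleeve; no verdict was reported.

**Checks that agreed**
- **Nose in the mouth:** the hub sank 14 to 19 mm, depending on how I measured it. The side force on the handle then fell to zero, so I took the boss as seated.
- **Thread drop:** at the same crank position, the hub was 7.7 mm lower after the drop than before it (8 mm expected).
- **Running in:** about 40° before the end, the hub was 9.1 mm below its level before I turned the crank.
- **At the end:** the arm was at rest, the sleeve was gripped with a 20.9 mm gap, and the wrist force was about 1 N.

**Checks that failed or disagreed**
- **Fingertip height:** both pictures put the fingertips about 27 mm higher than the reported tool height and the stated 14 mm imply. Because of this, my first grasp closed just above the handle. I then worked from the pictures.
- **Final crank angle:** the gripper hid the hub when the drop happened, so I only know the final angle as roughly 328° to 374° past it. From that I estimate the tip is 27 to 28 mm below the mouth. Both are inside the limits, but I could not read either directly.
- **Final hub picture:** the hub was hidden again in the last picture, so its last clear reading was about 40° before the end.

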